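# Flip the bulb tray's cover over its spine

## Robot

A 6-joint arm with a two-finger parallel gripper is mounted at the origin on the work surface. World frame = base frame: x ahead of the robot, y to its left, z up, the work surface at z = 0. Lengths are in mm, angles in rad, forces in N, time in s.
With the tool pointing down it reaches from about 275 to 825 mm from the base axis. Payload 4.9 kg.
Tool frame: the origin (TCP) lies at the very end of the fingers, on their centre line; the grasp point (between the pads) lies 19 mm behind it (grip_depth is the distance from the TCP to the grasp point, in mm); z points along the fingers, y is the line along which they close (so a half turn about z gives the same grasp; the last joint's range is limited). The gripper opens to 85 mm and grips with 20 to 120 N. Pads are 22 mm wide; open, the fingers measure 114 mm over their backs; the gripper's body (76 mm by 85 mm) begins 54 mm behind the grasp point. The pads swing forward as they close: fully open they stand 13 mm farther back than shut.
Start: joints at [-1.441, 0.326, -0.193, 1.052, 0, 1.437], TCP at [143.424, -530.988, 231.281] pointing down, gripper open.
Joint ranges: [-2.65, 2.65], [-0.97, 1.79], [-1.3, 1.35], [-1.93, 2.1], [-1.47, 1.37], [-3.14, 3.14]. Speed limits (rad/s): [2.57, 2.57, 3.14, 3.14, 3.14, 3.14].

## Interface

Orientations are given as a unit quaternion [x, y, z, w].
In Python, from cell import observe, grab_frame, camera_info, close_job, grip_depth gives the robot as it stands.
- The arm moves only by the tool servo_tool, never from a script. Its argument "plan" is a list that holds one entry, the list of rows, each a list of 7 numbers: the shift along the tool's x, y, z in cm, then the turn, a rotation vector about the tool's x, y, z in rad, then the finger opening in cm, from 0 to 8.54. A call has 1 to 5 rows; each row shifts and turns the commanded pose from where the row before left it, along the tool's axes as they then stand; what a row does not reach is not made up. A row lasts 1/12 s, in which the tool goes at most 41.7 mm and 7.16 degrees, less where a joint would pass 70% of its speed; a pose out of reach is approached as far as the arm can. A call is refused whole if a number of a shift passes 4.17 or a number of a turn 0.125, either way. A call with a gripper value outside its range is refused whole. The fingers move at their own pace and stop on an object; "squeeze" is the grip in N (left out, the last holds). Time passes only in rows, so rows that do not move let the fingers close. It gives the time, the measured TCP pose, the force, the opening and the grip force at its end, in the units of the state.
- observe(): the state, without advancing time (a new reading comes with each control period).
- grab_frame(name): name is "scene" or "top" or "wrist"; returns (picture, depth): 420x560x3 uint8, red, green, blue; 420x560 float32, mm along the optical axis (not along the pixel's ray), 0 where there is no reading.
- camera_info(name): a dict with "fovy" (degrees; the focal length in pixels is half the picture's height over the tangent of half this angle, whatever the lens; pixels are square), "cx", "cy" (the principal point, pixels), "R" (3x3) and "t" (3): a world point X has camera coordinates R X + t. Camera axes: x right, y down, z forward; pixel columns grow to the right and rows downward; lengths in mm; the calibration is good to about 2 mm. A picture is of the moment at which its call begins: read the wrist's pose just before it. camera_info takes no time and is no camera call; for the wrist camera it gives the pose at the moment of the call.
- close_job(): hands the job in; it is judged then, once.
The state is a dict: "clock": time; "joint_pos": joint angles; "joint_vel": joint speeds; "joint_efforts": joint torques, N m; "position": TCP position; "tcp_rot": TCP orientation; "contact_force": force on the tool from outside, world axes, zero at the start; "torque": the same for the moment, N m; "finger_gap": opening from 0.0 (shut) to 1.0 (fully open); "grasp_force": force on a finger pad.
Only numpy, scipy, OpenCV 4.12 (cv2) and the standard library are available. Lean on these libraries where they do the work, as an engineer would, in place of code of your own. Each camera call takes 0.05 s, during which the arm holds its last target. There are 200 camera calls.

## Task

The wooden cover of the bulb tray lies over the bay nearer the robot. With the fingertips only, push it up (its tab sticks out in front of the tray), over its spine and on down until it lies flat on the far bay, then move clear. Do it smoothly, without gripping the cover, flinging it over or pushing hard, and leave the other things on the shelf where they stand.

Things in the scene. Friction and masses are not known exactly. Their poses are not given: they have to be found in the camera images.
- bulb_tray: Grey plastic tray fixed on a cement-board shelf (top at z = 0.102, 460 x 1060 mm, front edge at x = 0.37); 180 mm along its x, 170 mm along y, 60 mm tall. Origin: centre of its underside; x points away from the robot, z up. A steel pin (spine) along its y parts the near bay (-x) from the far bay (+x); lugs at its ends rise to 70 mm above the shelf
- cover (a joint): Angle of the 6 mm plywood cover about the spine: 0 = flat on the near bay (-x), pi/2 = upright, pi = flat on the far bay (+x); slightly cushioned stops at 0 and pi. Starts at 0 to 0.35. The hinge is stiff: it takes 0.05 to 0.25 N m (about 2 N at the tab), and the cover stays at any angle where it is left. The face that looks down at 0 looks up at pi
- cover_tab (a point): Middle of the free edge of the cover's tab, at half thickness, 120 mm from the pivot; moves with the cover. The cover is 158 mm wide and reaches 88 mm from the pivot; the tab, 56 mm wide, goes on from there, so 30 mm of it stands free in front of the tray wall, its underside 60 mm above the shelf when flat
- spine_mid (a point): Middle of the spine pin, 63 mm above the shelf and at half the cover's thickness: the pivot line goes through here along the tray's y; axes as the tray's
- pot: Bystander: blue glazed pot, 100 mm across the rim, 95 mm tall, standing on the shelf at least 170 mm from the tray's middle. Origin: centre of its underside
- funnel: Bystander: black plastic funnel standing mouth down, 92 mm across, 110 mm tall. Origin: centre of its mouth, on the shelf
- sprayer: Bystander: hand sprayer, clear bottle 72 mm across with a grey head and press button, 162 mm tall. Origin: centre of its underside
- trowel: Bystander: steel trowel with a wooden handle, 280 mm long, lying at the right end of the shelf. Origin: on the shelf, about the middle of its length

How it is judged:
By the outcome, as a careful person would: the job done as asked, in the order asked, and still so for the second after the job is handed in, with the robot touching nothing.
It also fails if it takes over 45 s, if anything falls off the work surface, if the arm or the gripper's body presses on something with over 40 N, if the wrist force passes 120 N, or if a joint passes its speed limit or range.

## Working session

There is one attempt and no reset: what is moved stays moved. The work goes in short steps, Python scripts to look and compute and a tool call to move; the robot and the scene stay as the last step left them, time stands still between calls to the robot, and variables do not carry over. Pictures are saved under pics/ and viewed, at most 10 in all, crops included, and the job is handed in when it is done.

Besides the shell and the picture viewer there is one more tool, called by a JSON object that holds its "name" and its "arguments". servo_tool: Moves the arm, as the interface text tells. Its arguments: {"type":"object","properties":{"plan":{"type":"array","items":{"type":"array","items":{"type":"array","items":{"type":"number"}}}},"squeeze":{"type":"number"}},"required":["plan"]}

```bash
mkdir -p pics; ls
python3 - <<'E'
from cell import *
import cv2,numpy as np
s=observe();print(s['clock'],s['position'],s['tcp_rot'],grip_depth if not callable(grip_depth) else grip_depth())
ims=[]
for n in("scene","top"):
    p,d=grab_frame(n);cv2.imwrite(f"pics/{n}0.png",p[:,:,::-1]);np.savez(f"{n}0.npz",p=p,d=d)
    c=camera_info(n);print(n,c['fovy'],c['cx'],c['cy'],np.round(c['R'],3).tolist(),np.round(c['t'],1))
E
```

```text
pics
0.0 [ 143.34904756 -530.39266706  230.50627553] [ 9.91312386e-01  1.31525680e-01  7.76345343e-06 -8.65170992e-04] 18.700000000000003
scene 55.67483790601682 280.8954450913026 212.8352403335037 [[0.713, 0.701, -0.004], [0.502, -0.515, -0.695], [-0.489, 0.493, -0.719]] [-429.  -163.9 1361.4]
top 42.8853853535734 280.2693769063107 213.57584539695654 [[-0.028, -0.999, -0.025], [-0.999, 0.029, -0.044], [0.045, 0.024, -0.999]] [  36.5  578.7 1538. ]
```

View pics/scene0.png

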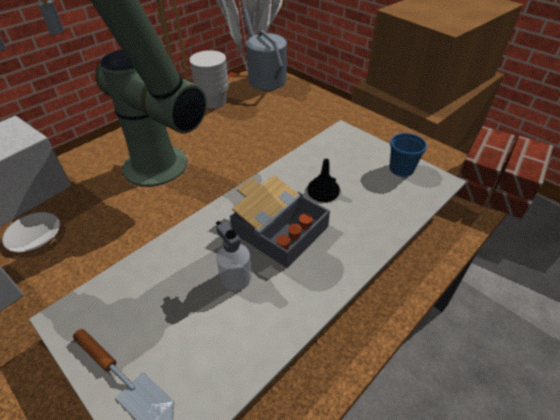

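View pics/top0.png

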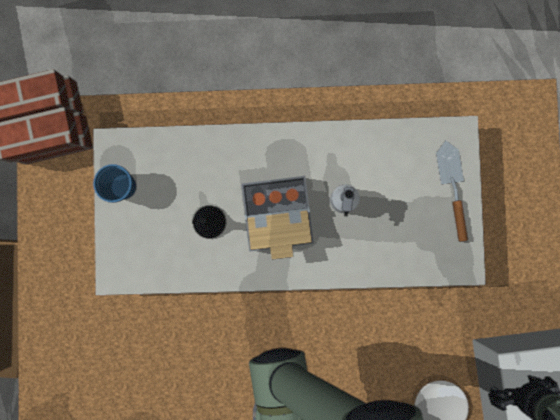

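The top view shows the tray at about (277,213) with its cover on the robot side and the tab at about (281,255). The sprayer is to the right at (344,200), the funnel to the left at (209,221), the pot at (115,183) and the trowel at (455,190).

```bash
cat > h.py <<'E'
import numpy as np,cv2
from cell import *
def pts(n,d):
    c=camera_info(n);R=np.array(c['R']);t=np.array(c['t']);f=210/np.tan(np.radians(c['fovy']/2))
    v,u=np.mgrid[:420,:560]
    P=np.stack([(u-c['cx'])/f*d,(v-c['cy'])/f*d,d],-1)-t
    return P@R   # R^T (X-t)
E
python3 - <<'E'
from h import *
for n,box in(("top",(235,170,325,265)),("scene",(220,165,335,265))):
    z=np.load(n+"0.npz");p,d=z['p'],z['d'];W=pts(n,d)
    hsv=cv2.cvtColor(p,cv2.COLOR_RGB2HSV)
    x0,y0,x1,y1=box;b=np.zeros(d.shape,bool);b[y0:y1,x0:x1]=1
    wood=b&(hsv[...,0]>10)&(hsv[...,0]<28)&(hsv[...,1]>70)&(d>0)
    Q=W[wood];Q=Q[(Q[:,2]>140)&(Q[:,0]>370)]
    A=np.c_[Q[:,:2],np.ones(len(Q))];k=np.ones(len(Q),bool)
    for _ in range(4):
        a=np.linalg.lstsq(A[k],Q[k,2],rcond=None)[0];r=Q[:,2]-A@a;k=abs(r)<4
    print(n,len(Q),k.sum(),"plane",a.round(3),"range",Q.min(0).round(),Q.max(0).round())
    r=cv2.minAreaRect(Q[k][:,:2].astype(np.float32));print(" woodrect",r)
    for lo in range(380,520,10):
        m=(Q[:,0]>=lo)&(Q[:,0]<lo+10)
        if m.sum():print(lo,m.sum(),Q[m,1].min().round(),Q[m,1].max().round(),np.median(Q[m,2]).round(1))
    T=W[b&(d>0)];T=T[(T[:,2]>145)&(T[:,2]<185)]
    print(" tray rect",cv2.minAreaRect(T[:,:2].astype(np.float32)))
    print(' shelf z',np.median(W[270:285,150:250,2]) if n=="top" else '')
    if n=="top":
        for nm,(x0,y0,x1,y1) in dict(funnel=(190,200,228,240),sprayer=(325,180,362,218)).items():
            O=W[y0:y1,x0:x1].reshape(-1,3);O=O[O[:,2]>115];print(nm,O.min(0).round(),O.max(0).round())
E
```

```text
top 1890 1590 plane [-2.33000e-01 -2.10000e-02  3.03076e+02] range [458. -61. 140.] [621. 101. 202.]
 woodrect ((515.6550903320312, 18.814109802246094), (112.3691177368164, 156.75454711914062), 5.967316627502441)
450 5 29.0 40.0 196.1
460 77 -12.0 40.0 194.4
470 83 -9.0 42.0 192.1
480 129 -10.0 94.0 188.8
490 207 -61.0 96.0 187.2
500 238 -61.0 96.0 184.8
510 232 -59.0 96.0 182.9
 tray rect ((574.9074096679688, 24.6405029296875), (180.1836395263672, 170.30418395996094), 5.3548126220703125)
 shelf z 102.37565476111382
funnel [510. -18. 115.] [ 604.  257. 1562.]
sprayer [ 510. -188.  117.] [ 643.  -18. 1562.]
scene 1720 1695 plane [-2.40000e-01 -2.30000e-02  3.07192e+02] range [ 459. -161.  141.] [610. 207. 263.]
 woodrect ((517.1275634765625, 17.219764709472656), (115.32856750488281, 160.13168334960938), 6.382495403289795)
450 2 26.0 31.0 196.4
460 61 -15.0 41.0 195.1
470 73 -15.0 40.0 192.6
480 98 -13.0 90.0 189.7
490 159 -55.0 92.0 187.7
500 205 -62.0 96.0 185.6
510 206 -63.0 94.0 183.2
 tray rect ((580.7366943359375, 37.16481018066406), (180.20797729492188, 376.5501403808594), 1.1707556247711182)
 shelf z
```

```bash
cat >> h.py <<'E'
from scipy.spatial.transform import Rotation as Ro
S=np.array([575,24.6,165.]);yaw=.0935
X=np.array([np.cos(yaw),np.sin(yaw),0]);Y=np.array([-X[1],X[0],0]);Z=np.array([0,0,1.])
def pose(s,z,phi,w=4.):  # tip in tray plane (z above spine), tilt deg, sideways offset
    f=np.radians(phi);a=np.sin(f)*X-np.cos(f)*Z;b=np.cos(f)*X+np.sin(f)*Z
    return S+s*X+w*Y+z*Z,Ro.from_matrix(np.c_[b,-Y,a])
def touch(th,r,phi,off=0.):  # pose whose corner touches the cover's face at angle th (deg)
    t,f=np.radians([th,phi]);n=np.array([-np.sin(t),-np.cos(t)]);b=np.array([np.cos(f),np.sin(f)])
    c=r*np.array([-np.cos(t),np.sin(t)])+(3+off)*n-b*11*np.clip(np.sin(t+f)*8,-1,1)
    return pose(c[0],c[1],phi)
def rows(p,R,targets):
    for q,T in targets:
        d=R.inv().apply(q-p)/10;v=(R.inv()*T).as_rotvec();print([*d.round(2).tolist(),*v.round(3).tolist(),0],end=', ')
        p=p+R.apply(d.round(2))*10;R=R*Ro.from_rotvec(v.round(3))
    print()
def line(q,T,n,p=None,R=None):
    p0,R0=(now() if p is None else (p,R));dv=(R0.inv()*T).as_rotvec()
    return [(p0+(q-p0)*k/n,R0*Ro.from_rotvec(dv*k/n)) for k in range(1,n+1)]
def now():
    s=observe();return np.array(s['position']),Ro.from_quat(s['tcp_rot'])
def show():
    p,R=now();s=observe();d=p-S;a=R.as_matrix()[:,2]
    print('t',round(s['clock'],2),'s,w,z',(d@X).round(1),(d@Y).round(1),d[2].round(1),'phi',np.degrees(np.arctan2(a@X,-a[2])).round(1),'q',np.round(s['joint_pos'],2),'F',np.round(s['contact_force'],1))
E
python3 - <<'E'
from h import *
p,R=now()
q,T=pose(-175,60,15,0);rows(p,R,line(q,T,20))
E
```

```text
[1.94, -2.26, 0.03, -0.001, 0.013, 0.008, 0], [1.93, -2.29, 0.06, -0.001, 0.013, 0.009, 0], [1.91, -2.29, 0.07, -0.002, 0.013, 0.008, 0], [1.88, -2.32, 0.1, -0.001, 0.013, 0.009, 0], [1.86, -2.33, 0.12, -0.001, 0.013, 0.008, 0], [1.85, -2.34, 0.14, -0.001, 0.013, 0.009, 0], [1.82, -2.36, 0.16, -0.001, 0.013, 0.008, 0], [1.79, -2.38, 0.19, -0.002, 0.013, 0.009, 0], [1.78, -2.39, 0.2, -0.001, 0.013, 0.008, 0], [1.75, -2.41, 0.22, -0.001, 0.014, 0.009, 0], [1.73, -2.42, 0.25, -0.001, 0.013, 0.008, 0], [1.7, -2.44, 0.26, -0.001, 0.013, 0.008, 0], [1.68, -2.45, 0.29, -0.001, 0.013, 0.009, 0], [1.66, -2.46, 0.3, -0.002, 0.013, 0.008, 0], [1.63, -2.48, 0.32, -0.001, 0.013, 0.009, 0], [1.6, -2.5, 0.34, -0.001, 0.013, 0.008, 0], [1.58, -2.51, 0.35, -0.001, 0.013, 0.009, 0], [1.56, -2.52, 0.38, -0.001, 0.013, 0.008, 0], [1.52, -2.53, 0.39, -0.002, 0.013, 0.009, 0], [1.5, -2.55, 0.41, -0.001, 0.013, 0.008, 0],
```

{"name": "servo_tool", "arguments": {"plan": [[[1.9,-2.3,0,0,0.013,0.008,0],[1.9,-2.3,0.1,0,0.013,0.009,0],[1.9,-2.3,0.1,0,0.013,0.008,0],[1.9,-2.3,0.1,0,0.013,0.009,0],[1.9,-2.3,0.1,0,0.013,0.008,0]]]}}

```text
clock: 0.52
position: [207.8, -394.6, 229.3]
tcp_rot: [0.993, 0.11, 0.032, -0.005]
contact_force: [1.5, -0.1, -0.2]
finger_gap: 0.297
grasp_force: 0.0
```

{"name": "servo_tool", "arguments": {"plan": [[[1.85,-2.35,0.1,0,0.013,0.009,0],[1.8,-2.35,0.2,0,0.013,0.008,0],[1.8,-2.4,0.2,0,0.013,0.009,0],[1.8,-2.4,0.2,0,0.013,0.008,0],[1.75,-2.4,0.2,0,0.014,0.009,0]]]}}

```text
clock: 0.93
position: [272.1, -259.7, 229.0]
tcp_rot: [0.994, 0.089, 0.065, -0.009]
contact_force: [1.0, -0.2, 0.7]
finger_gap: 0.001
grasp_force: 0.0
```

{"name": "servo_tool", "arguments": {"plan": [[[1.7,-2.4,0.25,0,0.013,0.008,0],[1.7,-2.4,0.25,0,0.013,0.008,0],[1.7,-2.45,0.3,0,0.013,0.009,0],[1.65,-2.45,0.3,0,0.013,0.008,0],[1.6,-2.5,0.3,0,0.013,0.009,0]]]}}

```text
clock: 1.35
position: [335.8, -125.8, 229.3]
tcp_rot: [0.993, 0.067, 0.097, -0.013]
contact_force: [0.8, -0.4, 0.9]
finger_gap: -0.003
grasp_force: 0.0
```

{"name": "servo_tool", "arguments": {"plan": [[[1.6,-2.5,0.35,0,0.013,0.008,0],[1.6,-2.5,0.35,0,0.013,0.009,0],[1.55,-2.5,0.4,0,0.013,0.008,0],[1.5,-2.5,0.4,0,0.013,0.009,0],[1.5,-2.5,0.4,0,0.013,0.008,0]]]}}

```text
clock: 1.77
position: [399.8, 8.1, 229.8]
tcp_rot: [0.99, 0.046, 0.129, -0.017]
contact_force: [1.4, -0.8, 0.5]
finger_gap: -0.002
grasp_force: 0.0
```

Run:
```python
from h import *
show();p,R=now()
q,T=pose(-165,-5,50,4);rows(p,R,line(q,T,10))
```

```text
t 1.77 s,w,z -176.0 -0.1 64.8 phi 14.9 q [-0.25 -0.15 -0.77  0.72  0.11  2.81] F [ 1.4 -0.8  0.5]
[-0.07, -0.02, 0.7, -0.002, 0.061, -0.001, 0], [-0.12, -0.03, 0.7, -0.002, 0.061, -0.001, 0], [-0.16, -0.03, 0.69, -0.002, 0.062, -0.001, 0], [-0.2, -0.03, 0.68, -0.002, 0.061, -0.001, 0], [-0.24, -0.03, 0.66, -0.002, 0.061, -0.001, 0], [-0.28, -0.03, 0.65, -0.002, 0.061, -0.001, 0], [-0.32, -0.04, 0.63, -0.002, 0.062, -0.001, 0], [-0.36, -0.03, 0.61, -0.002, 0.061, -0.001, 0], [-0.4, -0.04, 0.59, -0.002, 0.061, -0.001, 0], [-0.43, -0.04, 0.56, -0.003, 0.061, -0.001, 0],
```

{"name": "servo_tool", "arguments": {"plan": [[[-0.05,-0.03,0.7,-0.002,0.061,-0.001,0],[-0.1,-0.03,0.7,-0.002,0.061,-0.001,0],[-0.15,-0.03,0.7,-0.002,0.061,-0.001,0],[-0.2,-0.03,0.7,-0.002,0.061,-0.001,0],[-0.25,-0.03,0.65,-0.002,0.061,-0.001,0]]]}}

```text
clock: 2.18
position: [405.2, 9.7, 194.7]
tcp_rot: [0.959, 0.046, 0.279, -0.019]
contact_force: [-0.3, 0.0, -0.9]
finger_gap: 0.003
grasp_force: 0.0
```

{"name": "servo_tool", "arguments": {"plan": [[[-0.3,-0.03,0.65,-0.002,0.061,-0.001,0],[-0.3,-0.03,0.65,-0.002,0.061,-0.001,0],[-0.35,-0.03,0.6,-0.002,0.061,-0.001,0],[-0.4,-0.03,0.6,-0.002,0.061,-0.001,0],[-0.4,-0.03,0.55,-0.002,0.061,-0.001,0]]]}}

```text
clock: 2.6
position: [435.4, 1.1, 202.2]
tcp_rot: [0.916, 0.047, 0.398, -0.026]
contact_force: [-0.7, 0.5, -0.3]
finger_gap: 0.005
grasp_force: 0.0
```

Run:
```python
from h import *
show();p,R=now()
q,T=pose(-112,-8,62,4);rows(p,R,line(q,T,8))
p,d=grab_frame("scene");cv2.imwrite("pics/s1.png",cv2.resize(p[120:300,140:380,::-1],None,fx=3,fy=3))
```

```text
t 2.6 s,w,z -141.2 -10.3 37.2 phi 47.0 q [-0.46 -0.29 -1.3  -0.16  0.41  2.74] F [-0.7  0.5 -0.3]
[-0.16, -0.17, 0.66, -0.002, 0.033, -0.0, 0], [-0.19, -0.17, 0.64, -0.002, 0.032, -0.0, 0], [-0.21, -0.17, 0.65, -0.002, 0.033, -0.0, 0], [-0.22, -0.17, 0.63, -0.003, 0.033, -0.001, 0], [-0.25, -0.18, 0.63, -0.002, 0.033, 0.0, 0], [-0.27, -0.17, 0.62, -0.002, 0.032, 0.0, 0], [-0.29, -0.18, 0.6, -0.002, 0.033, -0.0, 0], [-0.31, -0.18, 0.6, -0.002, 0.033, -0.0, 0],
```

View pics/s1.png

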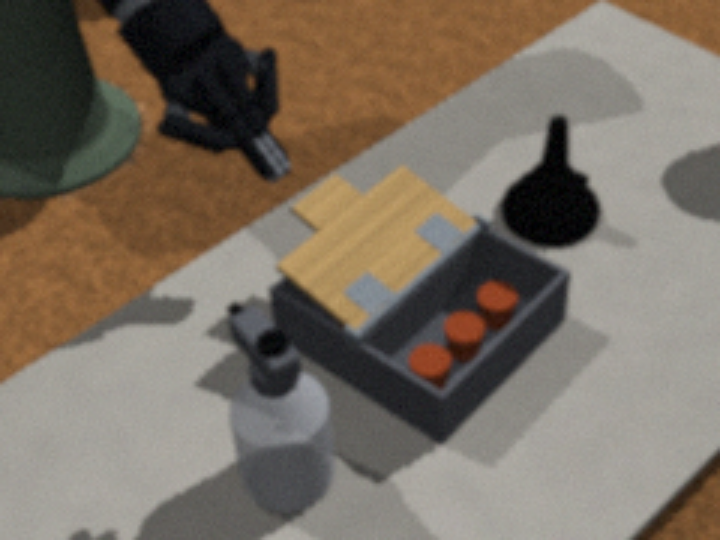

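The crop shows the closed fingertips at about (280,170), in front of the tab at (325,200). The elbow joint is at its range limit with this tilt, so I'll tilt less, go down in front of the tab and then slide in under it.

Run:
```python
from h import *
p,R=now()
q,T=pose(-142,30,26,4);L=line(q,T,5);rows(p,R,L)
q2,T2=pose(-142,-14,26,4);rows(q,T,line(q2,T2,5,q,T))
```

```text
[-0.15, -0.31, 0.09, -0.003, -0.074, 0.001, 0], [-0.15, -0.31, 0.1, -0.003, -0.074, 0.001, 0], [-0.14, -0.31, 0.11, -0.003, -0.074, 0.001, 0], [-0.14, -0.32, 0.12, -0.003, -0.074, 0.0, 0], [-0.12, -0.31, 0.13, -0.003, -0.074, 0.001, 0], 
[-0.39, 0.0, 0.79, 0.0, 0.0, 0.0, 0], [-0.38, 0.0, 0.79, 0.0, 0.0, 0.0, 0], [-0.39, -0.0, 0.79, 0.0, 0.0, 0.0, 0], [-0.38, -0.0, 0.79, 0.0, 0.0, 0.0, 0], [-0.39, -0.0, 0.79, 0.0, 0.0, 0.0, 0],
```

{"name": "servo_tool", "arguments": {"plan": [[[-0.15,-0.31,0.1,-0.003,-0.074,0.001,0],[-0.15,-0.31,0.1,-0.003,-0.074,0.001,0],[-0.15,-0.31,0.1,-0.003,-0.074,0.001,0],[-0.15,-0.31,0.1,-0.003,-0.074,0,0],[-0.15,-0.31,0.1,-0.003,-0.074,0.001,0]]]}}

```text
clock: 3.07
position: [429.5, 16.9, 193.0]
tcp_rot: [0.974, 0.046, 0.219, -0.011]
contact_force: [0.5, -0.2, -0.3]
finger_gap: -0.005
grasp_force: 0.0
```

Run:
```python
from h import *
show();p,R=now()
q2,T2=pose(-142,-14,26,4);rows(p,R,line(q2,T2,5))
q3,T3=pose(-112,-12,45,4);rows(q2,T2,line(q3,T3,5,q2,T2))
```

```text
t 3.07 s,w,z -145.6 6.0 28.0 phi 25.4 q [-0.23 -0.17 -0.96  0.36  0.14  2.84] F [ 0.5 -0.2 -0.3]
[-0.3, 0.04, 0.79, -0.0, 0.002, 0.0, 0], [-0.29, 0.04, 0.79, -0.0, 0.002, 0.0, 0], [-0.3, 0.04, 0.79, -0.001, 0.002, 0.0, 0], [-0.3, 0.04, 0.78, 0.0, 0.003, 0.0, 0], [-0.31, 0.04, 0.79, -0.0, 0.002, 0.001, 0], 
[0.56, 0.0, 0.23, 0.0, 0.066, 0.0, 0], [0.54, -0.0, 0.26, -0.0, 0.067, -0.0, 0], [0.52, -0.0, 0.3, 0.0, 0.066, 0.0, 0], [0.5, -0.0, 0.33, 0.0, 0.066, 0.0, 0], [0.48, -0.0, 0.37, -0.0, 0.067, 0.0, 0],
```

{"name": "servo_tool", "arguments": {"plan": [[[-0.3,0.04,0.8,0,0.002,0,0],[-0.3,0.04,0.8,0,0.002,0,0],[-0.3,0.04,0.8,0,0.002,0,0],[-0.3,0.04,0.8,0,0.002,0,0],[-0.3,0.04,0.8,0,0.002,0,0]]]}}

```text
clock: 3.48
position: [433.6, 15.4, 149.6]
tcp_rot: [0.973, 0.046, 0.226, -0.012]
contact_force: [-0.1, 0.3, -0.5]
finger_gap: -0.0
grasp_force: 0.0
```

{"name": "servo_tool", "arguments": {"plan": [[[0.55,0,0.25,0,0.066,0,0],[0.55,0,0.25,0,0.066,0,0],[0.5,0,0.3,0,0.066,0,0],[0.5,0,0.35,0,0.066,0,0],[0.5,0,0.35,0,0.066,0,0]]]}}

```text
clock: 3.9
position: [470.1, 17.2, 157.9]
tcp_rot: [0.924, 0.044, 0.38, -0.02]
contact_force: [13.8, -3.7, 7.7]
finger_gap: 0.0
grasp_force: 0.0
```

Run:
```python
from h import *
show();p,d=grab_frame("scene");cv2.imwrite("pics/s2.png",cv2.resize(p[120:300,140:380,::-1],None,fx=3,fy=3))
p,R=now();phi=45
L=[touch(t,107,np.interp(t,[13,40,90,180],[45,47,42,8])) for t in np.arange(5,61,3)]
rows(p,R,L)
```

```text
t 3.9 s,w,z -105.1 2.4 -7.1 phi 44.7 q [-0.3  -0.05 -1.3  -0.42  0.28  2.85] F [13.8 -3.7  7.7]
[-0.78, -0.35, -1.15, -0.001, -0.004, 0.001, 0], [0.43, 0.0, -0.37, -0.0, -0.0, 0.0, 0], [0.45, 0.0, -0.33, -0.0, -0.0, 0.0, 0], [0.46, 0.0, -0.32, -0.0, 0.001, 0.0, 0], [0.48, 0.0, -0.28, -0.0, 0.004, 0.0, 0], [0.5, 0.0, -0.26, -0.0, 0.004, 0.0, 0], [0.51, 0.0, -0.23, -0.0, 0.004, 0.0, 0], [0.52, 0.0, -0.2, -0.0, 0.004, 0.0, 0], [0.53, 0.0, -0.17, -0.0, 0.003, 0.0, 0], [0.54, 0.0, -0.14, -0.0, 0.004, 0.0, 0], [0.55, 0.0, -0.11, -0.0, 0.004, 0.0, 0], [0.56, 0.0, -0.07, -0.0, 0.004, 0.0, 0], [0.55, 0.0, -0.06, -0.0, 0.001, 0.0, 0], [0.56, 0.0, -0.02, -0.0, -0.005, 0.0, 0], [0.57, 0.0, -0.0, -0.0, -0.006, 0.0, 0], [0.55, 0.0, 0.02, -0.0, -0.005, 0.0, 0], [0.56, 0.0, 0.05, -0.0, -0.005, 0.0, 0], [0.56, 0.0, 0.08, -0.0, -0.005, 0.0, 0], [0.55, 0.0, 0.11, -0.0, -0.006, 0.0, 0],
```

View pics/s2.png

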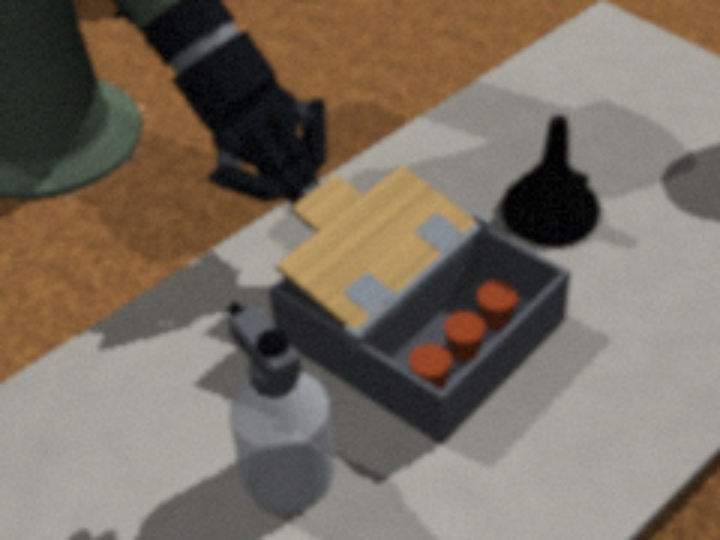

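The fingertips at about (300,190) are now under the tab, and the cover hasn't moved. The elbow is at its stop, so I'll ease the tilt a little and start lifting.

```bash
cat >> h.py <<'E'
def ph(t):return np.interp(t,[5,15,90,180],[40,38,38,8])
E
python3 - <<'E'
from h import *
p,R=now()
q,T=touch(0,105,40);show();rows(p,R,line(q,T,2))
L=[touch(t,105,ph(t)) for t in np.arange(3,60,3)]
rows(q,T,L)
E
```

```text
t 3.95 s,w,z -100.9 0.5 -4.1 phi 45.2 q [-0.31 -0.05 -1.29 -0.42  0.28  2.85] F [ 1.7 -1.   1.5]
[-0.65, -0.17, -0.23, -0.001, -0.046, 0.001, 0], [-0.67, -0.18, -0.2, -0.0, -0.046, 0.0, 0], 
[0.35, -0.0, -0.42, 0.0, 0.0, 0.0, 0], [0.38, 0.0, -0.41, -0.0, -0.003, -0.0, 0], [0.39, 0.0, -0.39, 0.0, -0.011, -0.0, 0], [0.41, -0.0, -0.38, -0.0, -0.01, -0.0, 0], [0.42, 0.0, -0.37, -0.0, -0.011, 0.0, 0], [0.44, 0.0, -0.33, -0.0, 0.0, 0.0, 0], [0.46, 0.0, -0.31, -0.0, 0.0, 0.0, 0], [0.47, -0.0, -0.28, -0.0, 0.0, 0.0, 0], [0.48, -0.0, -0.26, -0.0, 0.0, 0.0, 0], [0.5, -0.0, -0.23, -0.0, 0.0, 0.0, 0], [0.51, -0.0, -0.21, -0.0, 0.0, 0.0, 0], [0.52, -0.0, -0.18, -0.0, 0.0, 0.0, 0], [0.53, -0.0, -0.15, -0.0, 0.0, 0.0, 0], [0.53, -0.0, -0.13, -0.0, 0.0, 0.0, 0], [0.54, -0.0, -0.1, -0.0, 0.0, 0.0, 0], [0.55, -0.0, -0.06, -0.0, 0.0, 0.0, 0], [0.55, -0.0, -0.04, -0.0, 0.0, 0.0, 0], [0.55, -0.0, -0.01, -0.0, 0.0, 0.0, 0], [0.55, -0.0, 0.01, -0.0, 0.0, 0.0, 0],
```

Force is gone, so it came from the motion and not from contact. Starting the lift.

{"name": "servo_tool", "arguments": {"plan": [[[-0.65,-0.17,-0.2,0,-0.046,0,0],[-0.65,-0.17,-0.2,0,-0.046,0,0],[0.35,0,-0.4,0,0,0,0],[0.38,0,-0.4,0,-0.003,0,0],[0.4,0,-0.4,0,-0.01,0,0]]]}}

```text
clock: 4.37
position: [456.7, 19.8, 167.0]
tcp_rot: [0.944, 0.045, 0.328, -0.017]
contact_force: [0.5, 0.5, 0.2]
finger_gap: -0.001
grasp_force: 0.0
```

Run:
```python
from h import *
show();p,R=now()
rows(p,R,[touch(t,105,ph(t)) for t in np.arange(12,60,3)])
```

```text
t 4.37 s,w,z -118.2 6.3 2.0 phi 38.3 q [-0.27 -0.13 -1.19 -0.12  0.23  2.85] F [0.5 0.5 0.2]
[1.12, 0.23, -0.4, -0.004, 0.005, -0.001, 0], [0.42, -0.0, -0.36, -0.0, -0.011, 0.0, 0], [0.44, -0.0, -0.33, -0.0, 0.0, 0.0, 0], [0.45, -0.0, -0.31, -0.0, 0.0, 0.0, 0], [0.47, -0.0, -0.28, -0.0, 0.0, 0.0, 0], [0.49, -0.0, -0.26, -0.0, 0.0, 0.0, 0], [0.5, -0.0, -0.24, -0.0, 0.0, 0.0, 0], [0.51, -0.0, -0.2, -0.0, 0.0, 0.0, 0], [0.52, -0.0, -0.18, -0.0, 0.0, 0.0, 0], [0.52, -0.0, -0.16, -0.0, 0.0, 0.0, 0], [0.54, -0.0, -0.12, -0.0, 0.0, 0.0, 0], [0.54, -0.0, -0.1, -0.0, 0.0, 0.0, 0], [0.55, -0.0, -0.07, -0.0, 0.0, 0.0, 0], [0.55, -0.0, -0.04, -0.0, 0.0, 0.0, 0], [0.55, -0.0, -0.01, -0.0, 0.0, 0.0, 0], [0.54, -0.0, 0.02, -0.0, 0.0, 0.0, 0],
```

{"name": "servo_tool", "arguments": {"plan": [[[0.7,0.12,-0.35,0,0,0,0],[0.7,0.1,-0.35,0,-0.005,0,0],[0.5,0,-0.35,0,0,0,0],[0.45,0,-0.3,0,0,0,0],[0.47,0,-0.3,0,0,0,0]]]}}

```text
clock: 4.78
position: [469.5, 18.8, 198.0]
tcp_rot: [0.944, 0.045, 0.327, -0.018]
contact_force: [-1.1, 0.5, -2.0]
finger_gap: 0.001
grasp_force: 0.8
```

Run:
```python
from h import *
show();p,R=now()
rows(p,R,[touch(t,105,ph(t)) for t in np.arange(27,60,3)])
p,d=grab_frame("scene");cv2.imwrite("pics/s3.png",cv2.resize(p[120:300,140:380,::-1],None,fx=3,fy=3))
```

```text
t 4.78 s,w,z -105.6 4.1 33.0 phi 38.2 q [-0.26 -0.18 -1.11  0.01  0.22  2.86] F [-1.1  0.5 -2. ]
[0.48, 0.0, -0.29, -0.005, -0.003, -0.0, 0], [0.5, 0.0, -0.23, 0.0, -0.0, -0.0, 0], [0.51, 0.0, -0.21, 0.0, -0.0, -0.0, 0], [0.52, 0.0, -0.18, 0.0, -0.0, -0.0, 0], [0.53, 0.0, -0.15, 0.0, -0.0, -0.0, 0], [0.53, 0.0, -0.13, 0.0, -0.0, -0.0, 0], [0.54, 0.0, -0.09, 0.0, -0.0, -0.0, 0], [0.55, 0.0, -0.07, 0.0, -0.0, -0.0, 0], [0.55, 0.0, -0.04, 0.0, -0.0, -0.0, 0], [0.55, 0.0, -0.01, 0.0, -0.0, -0.0, 0], [0.55, 0.0, 0.02, 0.0, -0.0, -0.0, 0],
```

View pics/s3.png

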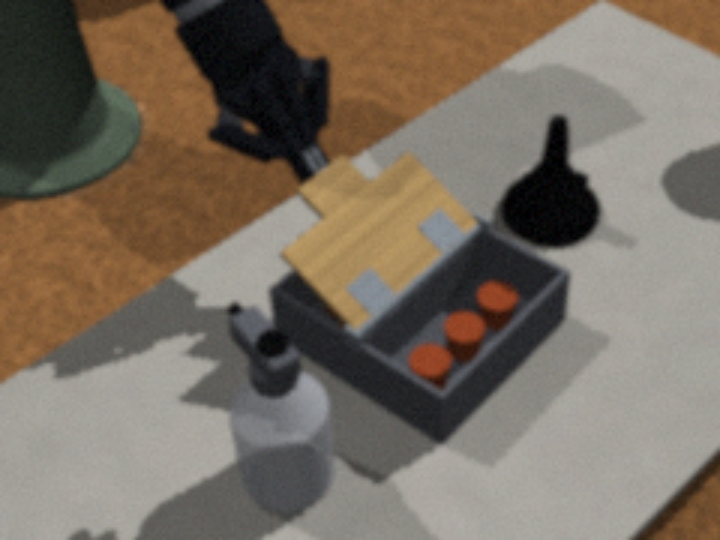

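The cover is rising: its tab, now at about (330,180), rests on the fingertips at about (310,160). The push is about 2 N. Tracking is good, so I'll continue.

{"name": "servo_tool", "arguments": {"plan": [[[0.48,0,-0.28,-0.005,0,0,0],[0.5,0,-0.23,0,0,0,0],[0.51,0,-0.21,0,0,0,0],[0.52,0,-0.18,0,0,0,0],[0.53,0,-0.15,0,0,0,0]]]}}

```text
clock: 5.25
position: [484.5, 19.3, 223.2]
tcp_rot: [0.944, 0.044, 0.328, -0.015]
contact_force: [-0.1, 0.4, -1.9]
finger_gap: -0.002
grasp_force: 0.7
```

{"name": "servo_tool", "arguments": {"plan": [[[0.53,0,-0.13,0,0,0,0],[0.54,0,-0.09,0,0,0,0],[0.55,0,-0.07,0,0,0,0],[0.55,0,-0.04,0,0,0,0],[0.55,0,-0.01,0,0,0,0]]]}}

```text
clock: 5.67
position: [503.6, 21.2, 242.5]
tcp_rot: [0.944, 0.044, 0.328, -0.015]
contact_force: [-0.2, 0.2, -2.3]
finger_gap: -0.005
grasp_force: 0.8
```

Run:
```python
from h import *
show();p,R=now()
rows(p,R,[touch(t,105,ph(t)) for t in np.arange(57,117,3)])
```

```text
t 5.67 s,w,z -71.4 3.3 77.5 phi 38.3 q [-0.22 -0.18 -0.97  0.14  0.19  2.89] F [-0.2  0.2 -2.3]
[0.37, -0.07, 0.02, 0.001, -0.005, -0.0, 0], [0.55, 0.0, 0.05, 0.0, -0.0, -0.0, 0], [0.55, 0.0, 0.07, 0.0, -0.0, -0.0, 0], [0.54, 0.0, 0.11, 0.0, -0.0, -0.0, 0], [0.53, 0.0, 0.13, 0.0, -0.0, -0.0, 0], [0.53, 0.0, 0.16, 0.0, -0.0, -0.0, 0], [0.51, 0.0, 0.18, 0.0, -0.0, -0.0, 0], [0.51, 0.0, 0.22, 0.0, -0.0, -0.0, 0], [0.49, 0.0, 0.24, 0.0, -0.0, -0.0, 0], [0.49, 0.0, 0.26, 0.0, -0.0, -0.0, 0], [0.46, 0.0, 0.29, 0.0, -0.0, -0.0, 0], [0.45, 0.0, 0.32, 0.0, -0.0, -0.0, 0], [0.44, 0.0, 0.32, 0.0, -0.018, -0.0, 0], [0.42, 0.0, 0.33, 0.0, -0.017, -0.0, 0], [0.41, 0.0, 0.35, 0.0, -0.018, -0.0, 0], [0.4, -0.0, 0.36, 0.0, -0.017, -0.0, 0], [0.38, -0.0, 0.38, 0.0, -0.018, -0.0, 0], [0.37, -0.0, 0.38, 0.0, -0.017, -0.0, 0], [0.35, -0.0, 0.41, 0.0, -0.018, -0.0, 0], [0.34, -0.0, 0.41, 0.0, -0.017, -0.0, 0],
```

{"name": "servo_tool", "arguments": {"plan": [[[0.55,0,0.02,0,0,0,0],[0.55,0,0.05,0,0,0,0],[0.55,0,0.07,0,0,0,0],[0.54,0,0.1,0,0,0,0],[0.53,0,0.13,0,0,0,0]]]}}

```text
clock: 6.08
position: [527.2, 23.5, 256.3]
tcp_rot: [0.944, 0.044, 0.328, -0.015]
contact_force: [-0.5, -0.2, -1.2]
finger_gap: 0.002
grasp_force: 0.7
```

{"name": "servo_tool", "arguments": {"plan": [[[0.53,0,0.16,0,0,0,0],[0.51,0,0.18,0,0,0,0],[0.51,0,0.22,0,0,0,0],[0.49,0,0.24,0,0,0,0],[0.48,0,0.26,0,0,0,0]]]}}

```text
clock: 6.5
position: [553.6, 25.9, 263.7]
tcp_rot: [0.944, 0.044, 0.328, -0.015]
contact_force: [-1.6, -0.0, -0.7]
finger_gap: 0.003
grasp_force: 0.7
```

Run:
```python
from h import *
show();p,R=now()
rows(p,R,[touch(t,105,ph(t)) for t in np.arange(87,150,3)])
p,d=grab_frame("scene");cv2.imwrite("pics/s4.png",cv2.resize(p[90:270,160:400,::-1],None,fx=3,fy=3))
```

```text
t 6.5 s,w,z -21.1 3.3 98.7 phi 38.3 q [-0.18 -0.1  -0.85  0.18  0.17  2.93] F [-1.6 -0.  -0.7]
[0.26, -0.07, 0.31, 0.001, -0.006, -0.0, 0], [0.45, 0.0, 0.31, 0.0, 0.0, -0.0, 0], [0.44, 0.0, 0.32, 0.0, -0.017, -0.0, 0], [0.42, 0.0, 0.33, 0.0, -0.018, -0.0, 0], [0.41, 0.0, 0.35, 0.0, -0.017, -0.0, 0], [0.4, 0.0, 0.36, 0.0, -0.018, -0.0, 0], [0.38, 0.0, 0.38, 0.0, -0.017, -0.0, 0], [0.37, 0.0, 0.39, 0.0, -0.018, -0.0, 0], [0.35, 0.0, 0.4, 0.0, -0.017, -0.0, 0], [0.34, 0.0, 0.41, 0.0, -0.018, -0.0, 0], [0.33, 0.0, 0.43, 0.0, -0.017, -0.0, 0], [0.31, 0.0, 0.43, 0.0, -0.017, -0.0, 0], [0.29, 0.0, 0.45, 0.0, -0.018, -0.0, 0], [0.28, 0.0, 0.46, 0.0, -0.017, -0.0, 0], [0.26, 0.0, 0.46, 0.0, -0.018, -0.0, 0], [0.24, -0.0, 0.48, 0.0, -0.017, -0.0, 0], [0.22, -0.0, 0.48, 0.0, -0.018, -0.0, 0], [0.21, -0.0, 0.49, 0.0, -0.017, -0.0, 0], [0.19, -0.0, 0.5, 0.0, -0.018, -0.0, 0], [0.17, -0.0, 0.5, 0.0, -0.017, -0.0, 0], [0.15, -0.0, 0.51, 0.0, -0.018, -0.0, 0],
```

View pics/s4.png

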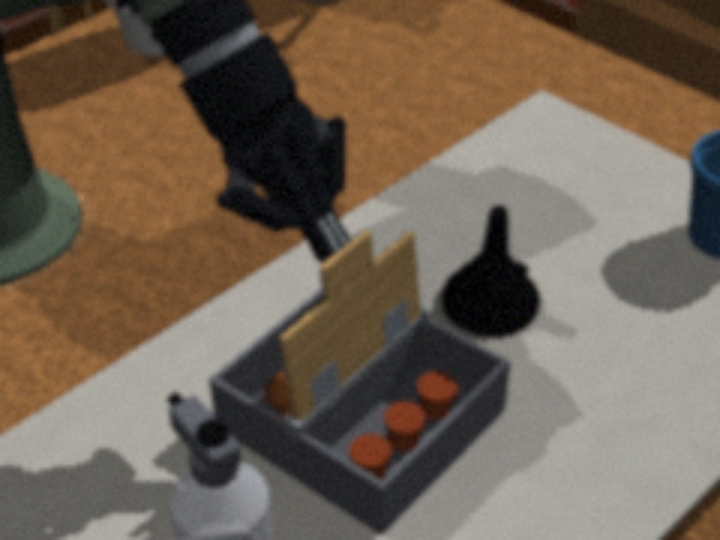

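The cover is about upright, with the fingertips on its near face at about (335,235). The bystanders haven't moved, so I'll go on over the spine.

{"name": "servo_tool", "arguments": {"plan": [[[0.46,0,0.3,0,0,0,0],[0.45,0,0.31,0,0,0,0],[0.44,0,0.32,0,-0.017,0,0],[0.42,0,0.33,0,-0.018,0,0],[0.41,0,0.35,0,-0.017,0,0]]]}}

```text
clock: 6.97
position: [580.2, 28.6, 263.9]
tcp_rot: [0.952, 0.044, 0.303, -0.014]
contact_force: [-1.5, -0.2, -0.5]
finger_gap: 0.0
grasp_force: 0.6
```

{"name": "servo_tool", "arguments": {"plan": [[[0.4,0,0.36,0,-0.018,0,0],[0.38,0,0.38,0,-0.017,0,0],[0.37,0,0.39,0,-0.018,0,0],[0.35,0,0.4,0,-0.017,0,0],[0.34,0,0.41,0,-0.018,0,0]]]}}

```text
clock: 7.38
position: [606.5, 31.0, 258.0]
tcp_rot: [0.964, 0.045, 0.261, -0.012]
contact_force: [-0.8, 0.1, 0.3]
finger_gap: 0.005
grasp_force: 0.5
```

Run:
```python
from h import *
show();p,R=now()
rows(p,R,[touch(t,105,ph(t)) for t in np.arange(117,181,3)])
```

```text
t 7.38 s,w,z 32.0 3.5 93.0 phi 30.3 q [-0.13  0.07 -0.6   0.38  0.11  2.95] F [-0.8  0.1  0.3]
[0.12, -0.05, 0.47, 0.001, -0.022, -0.0, 0], [0.31, -0.0, 0.43, -0.0, -0.018, -0.0, 0], [0.3, -0.0, 0.45, -0.0, -0.017, -0.0, 0], [0.27, -0.0, 0.45, -0.0, -0.018, -0.0, 0], [0.26, -0.0, 0.47, -0.0, -0.017, -0.0, 0], [0.24, -0.0, 0.48, -0.0, -0.018, -0.0, 0], [0.23, -0.0, 0.48, -0.0, -0.017, -0.0, 0], [0.21, -0.0, 0.49, -0.0, -0.017, -0.0, 0], [0.19, -0.0, 0.5, -0.0, -0.018, -0.0, 0], [0.17, -0.0, 0.5, -0.0, -0.017, -0.0, 0], [0.15, -0.0, 0.51, -0.0, -0.018, -0.0, 0], [0.13, -0.0, 0.51, -0.0, -0.017, -0.0, 0], [0.12, -0.0, 0.52, -0.0, -0.018, -0.0, 0], [0.1, -0.0, 0.52, -0.0, -0.017, -0.0, 0], [0.25, -0.0, 0.53, -0.0, -0.018, -0.0, 0], [0.37, -0.0, 0.54, -0.0, -0.017, -0.0, 0], [0.35, -0.0, 0.54, -0.0, -0.018, -0.0, 0], [0.32, -0.0, 0.55, -0.0, -0.017, -0.0, 0], [0.31, -0.0, 0.55, -0.0, -0.017, -0.0, 0], [0.29, -0.0, 0.56, -0.0, -0.018, -0.0, 0], [0.27, -0.0, 0.57, -0.0, -0.017, -0.0, 0], [0.12, -0.0, 0.57, -0.0, -0.018, -0.0, 0],
```

{"name": "servo_tool", "arguments": {"plan": [[[0.31,0,0.43,0,-0.018,0,0],[0.31,0,0.43,0,-0.018,0,0],[0.3,0,0.45,0,-0.017,0,0],[0.27,0,0.45,0,-0.018,0,0],[0.26,0,0.47,0,-0.017,0,0]]]}}

```text
clock: 7.8
position: [630.0, 33.2, 245.5]
tcp_rot: [0.975, 0.045, 0.219, -0.01]
contact_force: [-0.8, 0.1, 1.1]
finger_gap: 0.001
grasp_force: 0.5
```

{"name": "servo_tool", "arguments": {"plan": [[[0.24,0,0.48,0,-0.018,0,0],[0.23,0,0.48,0,-0.017,0,0],[0.21,0,0.49,0,-0.017,0,0],[0.19,0,0.5,0,-0.018,0,0],[0.17,0,0.5,0,-0.017,0,0]]]}}

```text
clock: 8.22
position: [648.7, 34.6, 226.6]
tcp_rot: [0.983, 0.046, 0.175, -0.008]
contact_force: [-0.0, -0.8, 1.3]
finger_gap: 0.001
grasp_force: 0.4
```

Run:
```python
from h import *
show();p,R=now()
def g(t):
    c=11*np.clip(np.sin(np.radians(t+ph(t)))*8,-1,1)
    return touch(t,93+c,ph(t))  # same middle of the tip while the touching corner changes
rows(p,R,[g(t) for t in np.arange(147,181,3)])
p,d=grab_frame("scene");cv2.imwrite("pics/s5.png",cv2.resize(p[90:270,160:400,::-1],None,fx=3,fy=3))
```

```text
t 8.22 s,w,z 74.3 3.1 61.6 phi 20.2 q [-0.09  0.27 -0.36  0.6   0.06  2.97] F [-0.  -0.8  1.3]
[-0.12, -0.09, 0.59, 0.001, -0.021, -0.001, 0], [0.13, -0.0, 0.51, 0.0, -0.017, 0.0, 0], [0.12, -0.0, 0.51, 0.0, -0.018, 0.0, 0], [0.09, -0.0, 0.52, 0.0, -0.017, 0.0, 0], [0.08, -0.0, 0.54, 0.0, -0.018, 0.0, 0], [0.06, -0.0, 0.54, 0.0, -0.017, 0.0, 0], [0.04, -0.0, 0.52, 0.0, -0.018, 0.0, 0], [0.02, -0.0, 0.49, 0.0, -0.017, 0.0, 0], [0.0, -0.0, 0.48, 0.0, -0.018, 0.0, 0], [-0.01, -0.0, 0.45, 0.0, -0.017, 0.0, 0], [-0.03, -0.0, 0.44, 0.0, -0.017, 0.0, 0], [-0.04, -0.0, 0.43, 0.0, -0.018, 0.0, 0],
```

View pics/s5.png

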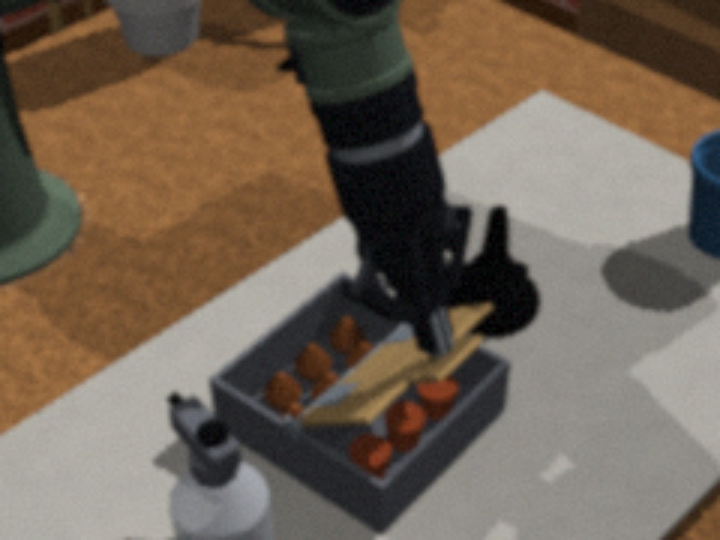

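The cover is past upright at about 145° and still under the fingertips at about (440,345). Lowering it the rest of the way.

{"name": "servo_tool", "arguments": {"plan": [[[0.1,0,0.5,0,-0.018,0,0],[0.1,0,0.5,0,-0.017,0,0],[0.1,0,0.5,0,-0.018,0,0],[0.1,0,0.5,0,-0.017,0,0],[0.08,0,0.5,0,-0.018,0,0]]]}}

```text
clock: 8.68
position: [660.7, 35.8, 204.2]
tcp_rot: [0.99, 0.046, 0.132, -0.006]
contact_force: [-0.2, 0.2, -0.0]
finger_gap: 0.002
grasp_force: 0.4
```

{"name": "servo_tool", "arguments": {"plan": [[[0.05,0,0.5,0,-0.017,0,0],[0.04,0,0.5,0,-0.018,0,0],[0.02,0,0.4,0,-0.017,0,0],[0,0,0.4,0,-0.018,0,0],[0,0,0.35,0,-0.017,0,0]]]}}

```text
clock: 9.1
position: [666.5, 36.4, 183.5]
tcp_rot: [0.995, 0.046, 0.088, -0.004]
contact_force: [0.3, 0.7, 0.7]
finger_gap: -0.003
grasp_force: 0.4
```

Run:
```python
from h import *
show()
```

```text
t 9.1 s,w,z 92.2 3.2 18.5 phi 10.1 q [-0.07  0.45 -0.16  0.79  0.03  2.98] F [0.3 0.7 0.7]
```

{"name": "servo_tool", "arguments": {"plan": [[[0,0,0.3,0,-0.02,0,0],[0,0,0.3,0,-0.02,0,0],[0,0,0.25,0,-0.02,0,0],[0,0,0.2,0,-0.02,0,0],[0,0,0.15,0,-0.02,0,0]]]}}

```text
clock: 9.52
position: [668.0, 36.5, 171.7]
tcp_rot: [0.998, 0.046, 0.038, -0.001]
contact_force: [0.3, 0.3, 0.5]
finger_gap: -0.002
grasp_force: 0.4
```

{"name": "servo_tool", "arguments": {"plan": [[[0,0,0.1,0,0,0,0],[0,0,0.1,0,0,0,0],[0,0,0.05,0,0,0,0]]]}}

```text
clock: 9.77
position: [668.4, 36.5, 169.3]
tcp_rot: [0.998, 0.046, 0.039, -0.001]
contact_force: [1.4, 0.3, 0.9]
finger_gap: 0.001
grasp_force: 0.4
```

Run:
```python
from h import *
show()
```

```text
t 9.77 s,w,z 94.1 3.1 4.3 phi 4.5 q [-0.06  0.53 -0.04  0.92  0.01  2.99] F [1.4 0.3 0.9]
```

{"name": "servo_tool", "arguments": {"plan": [[[0,0,0.1,0,0,0,0],[0,0,0.05,0,0,0,0],[0,0,0.05,0,0,0,0],[0,0,0,0,0,0,0]]]}}

```text
clock: 10.1
position: [668.5, 36.5, 168.5]
tcp_rot: [0.998, 0.046, 0.04, -0.001]
contact_force: [-1.6, 1.0, 5.0]
finger_gap: -0.002
grasp_force: 2.3
```

{"name": "servo_tool", "arguments": {"plan": [[[0,0,0.07,0,0,0,0],[0,0,0,0,0,0,0]]]}}

```text
clock: 10.27
position: [668.5, 36.5, 168.4]
tcp_rot: [0.998, 0.046, 0.04, -0.001]
contact_force: [-2.6, 0.6, 7.9]
finger_gap: -0.002
grasp_force: 3.8
```

{"name": "servo_tool", "arguments": {"plan": [[[0,0,-0.5,0,0,0,0],[0,0,-1.5,0,0,0,0],[0,0,-3,0,0,0,0],[0,0,-3,0,0,0,0],[0,0,-3,0,0,0,0]]]}}

```text
clock: 10.68
position: [659.2, 35.8, 277.3]
tcp_rot: [0.998, 0.046, 0.039, -0.001]
contact_force: [-0.2, 0.5, 0.4]
finger_gap: 0.001
grasp_force: 0.0
```

{"name": "servo_tool", "arguments": {"plan": [[[-3,0,-2,0,0,0,0],[-3.5,0,-1,0,0,0,0],[-3.5,0,0,0,0,0,0],[-3.5,0,0,0,0,0,0],[-3.5,0,0,0,0,0,0]]]}}

```text
clock: 11.1
position: [487.0, 19.9, 293.0]
tcp_rot: [0.998, 0.046, 0.04, -0.001]
contact_force: [-0.4, 0.5, -0.2]
finger_gap: -0.001
grasp_force: 0.0
```

{"name": "servo_tool", "arguments": {"plan": [[[-3,0,0,0,0,0,0],[-2,0,0,0,0,0,0],[-1,0,0,0,0,0,0],[0,0,0,0,0,0,0],[0,0,0,0,0,0,0]]]}}

```text
clock: 11.52
position: [430.2, 14.3, 288.9]
tcp_rot: [0.998, 0.046, 0.04, -0.001]
contact_force: [0.2, 0.5, -0.0]
finger_gap: 0.003
grasp_force: 0.0
```

Run:
```python
from h import *
show()
p,d=grab_frame("scene");W=pts("scene",d);h=cv2.cvtColor(p,cv2.COLOR_RGB2HSV)
D=W-S;s=D@X;w=D@Y
m=(h[...,0]>10)&(h[...,0]<28)&(h[...,1]>70)&(d>0)&(s>15)&(s<115)&(abs(w)<72)&(D[...,2]>-5)&(D[...,2]<30)
a=np.linalg.lstsq(np.c_[s[m],w[m],np.ones(m.sum())],D[m][:,2],rcond=None)[0];print(m.sum(),a.round(3),"tilt deg",np.degrees(np.arctan(a[0])))
cv2.imwrite("pics/s6.png",cv2.resize(p[90:300,120:440,::-1],None,fx=2.5,fy=2.5))
```

```text
t 11.52 s,w,z -145.2 3.3 123.9 phi 4.6 q [-0.15  0.   -0.44  1.05  0.02  2.9 ] F [ 0.2  0.5 -0. ]
1465 [-5.000e-03 -1.000e-03  3.725e+00] tilt deg -0.2847310205160312
```

View pics/s6.png

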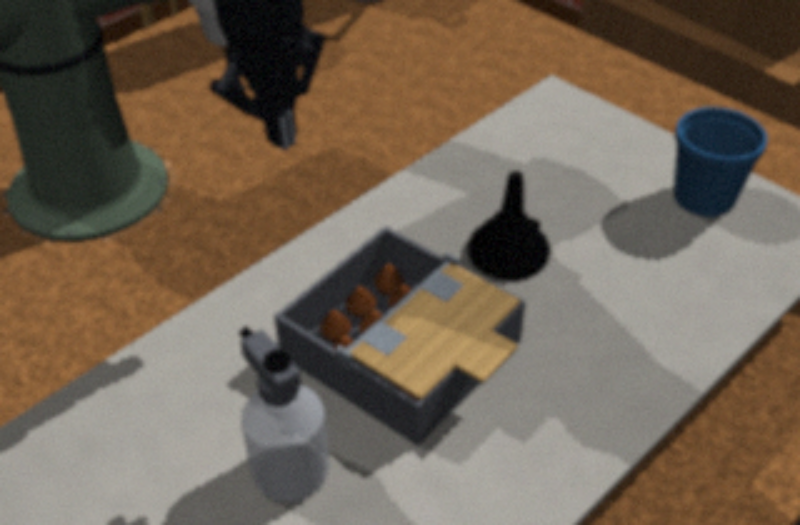

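The cover lies flat on the far bay (about (440,330), tilt within 0.3°). The sprayer, funnel and pot look unmoved, and the arm is clear.

```bash
python3 -c "from cell import *;print(close_job())"
```

```text
the job is handed in; nothing more can be done
None
```

The cover was pushed over its spine with closed fingertips and lies flat on the far bay (tilt within 0.3°), the arm is clear, and I handed the job in at about 11.6 s; the highest cover-contact force reading was about 8 N, pressing it down at the end, and the sprayer, funnel and pot look unmoved (the trowel was outside the last picture).

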